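# Find the tube rack stamped underneath and push it to the dispatch lane

## Robot

A 6-joint arm with a two-finger parallel gripper is mounted at the origin on the work surface; the furniture and walls round the work are solid. World frame = base frame: x ahead of the robot, y to its left, z up, the work surface at z = 0. Lengths are in m, angles in rad, forces in N, time in s.
With the tool pointing down it reaches from about 0.3 to 0.775 m from the base axis. Payload 14.6 kg.
Tool frame: the origin (TCP) lies on the centre line of the jaws, within the pads' length; the fingertips stand ctrl.tcp_to_tips ahead of it and the grasp point (between the pads) lies 2 mm behind it (ctrl.tcp_to_tips is the distance from the TCP to the fingertips, in m); z points along the fingers, y is the line along which they close (so a half turn about z gives the same grasp; the last joint's range is limited). The gripper opens to 94 mm and grips with 3 to 60 N. Pads are 16 mm wide; open, the fingers measure 119 mm over their backs; the gripper's body (75 mm by 177 mm) begins 78 mm behind the grasp point.
Start: joints at [-1.237, 0.3, 1.521, -0, 1.321, -0.067], TCP at [0.215, -0.506, 0.222] pointing down, gripper open.
Joint ranges: [-3.03, 3.03], [-0.79, 2.21], [0.23, 2.52], [-1.04, 4.18], [0, 3.07], [-2.55, 2.55]. Speed limits (rad/s): [2.22, 2.22, 2.57, 3.14, 3.14, 3.14].

## Interface

Orientations are given as [roll, pitch, yaw] about the fixed x, y, z axes, in that order (R = Rz(yaw) Ry(pitch) Rx(roll)).
In Python, from station import telemetry, viewer, hand_in, ctrl gives the robot as it stands.
- The arm moves only by the tool step_arm, never from a script. Its argument "plan" is a list of rows, each an object of numbers: "dx", "dy", "dz": the shift along the tool's x, y, z scaled (see below); "rx", "ry", "rz": the turn, a rotation vector about the tool's x, y, z scaled (see below); "claw": the closure, from 0 (fully open) to 1 (shut). In form: [{"dx": .., "dy": .., "dz": .., "rx": .., "ry": .., "rz": .., "claw": ..}, ...]. A call has 1 to 10 rows; each row shifts and turns the commanded pose from where the row before left it, along the tool's axes as they then stand; what a row does not reach is not made up. The controller multiplies each number of a shift by 0.1 m and each number of a turn by 90 degrees. A row lasts 1/10 s, in which the tool goes at most 50 mm and 8.59 degrees, less where a joint would pass 70% of its speed; a pose out of reach is approached as far as the arm can. A call with a number of a shift or a turn outside -1 to 1 is refused whole. A call with a gripper value outside its range is refused whole. The fingers move at their own pace and stop on an object; "grip_force" is the grip in N (left out, the last holds). Time passes only in rows, so rows that do not move let the fingers close. It gives the time, the measured TCP pose, the force, the opening and the grip force at its end, in the units of the state.
- telemetry.get_obs(): the state, without advancing time (a new reading comes with each control period).
- viewer.camera(name): name is "scene" or "top" or "wrist"; returns a dict with "img" (420x560x3 uint8, red, green, blue), "z_map" (420x560 float32, m along the optical axis (not along the pixel's ray), 0 where there is no reading), "fx", "fy", "cx", "cy" (pixels), "R" (3x3) and "t" (3): a world point X has camera coordinates R X + t; the wrist camera has in their place "tool_from_camera" (4x4, takes a point from camera to tool coordinates, whose origin is the TCP and whose axes are the flange's). Camera axes: x right, y down, z forward; pixel columns grow to the right and rows downward; lengths in m; the calibration is good to about 2 mm. The wrist camera is an equidistant fisheye: a pixel r from the principal point sees the ray r / f radians off the axis. A picture is of the moment at which its call begins: read the wrist's pose just before it.
- hand_in(): hands the job in; it is judged then, once.
Trained networks look in a picture, given as the dict that the camera call returned (one of the last four; its "shot" number tells which), for a name from the list of things; names that differ only in an ending like _2 or _b are one class to them, and where a whole thing is asked for, a point or a joint stands for the part that bears it (a point fixed in the world has none). Each returns a list of dicts, best first, with "score" (0 to 1); they miss things now and then, are a little off and sometimes report something else, mostly with a low value. They report only what shows in the picture. A call takes as long as a camera call.
- viewer.recognise(target, picture): "rect" ([left, top, right, bottom] in pixels, round what is visible of it).
The state is a dict: "time_s": time; "qpos": joint angles; "joint_vel": joint speeds; "tau": joint torques, N m; "ee_pos": TCP position; "eef_rot": TCP orientation; "force": force on the tool from outside, world axes, zero at the start; "moment": the same for the moment, N m; "grip_width": finger opening in m; "grip_force": force on a finger pad.
Only numpy, scipy, OpenCV 4.12 (cv2) and the standard library are available. Lean on these libraries where they do the work, as an engineer would, in place of code of your own. Each camera call takes 0.05 s, during which the arm holds its last target. There are 200 camera calls.

## Task

Two look-alike green microtube racks lie against a low metal rail on the grey board, and one of them has a big orange mark stamped on its underside. Without picking them up, push each rack against the rail so that its robot-side edge tips up by about 60 degrees and its underside can be seen, then let it down flat again without toppling it over: first the left rack (as the robot sees it), then the right one. Then push the stamped rack sideways along the rail until it lies squarely between the two yellow lines, and leave the other rack and everything else where it was.

Things in the scene. Friction and masses are not known exactly. Their poses are not given: they have to be found in the camera images.
- rack_a: green microtube rack with six fixed capped tubes, 62 x 150 mm (x, y), 28 mm high (caps 37 mm), 0.17 to 0.28 kg, base weighted; may be the left or the right one. Origin: centre of the underside; x to the rail, y left, z up. Pushed level at its robot-side (-x) face, 12 to 25 mm above the board, it tips about its rail-side bottom edge; it falls back flat from below 1.2 rad, topples beyond 1.3
- rack_b: the other rack on the board, in all but the stamp exactly as rack_a (a third such rack, far away at the back of the table, has no part in the task)
- rack_a_heel (a point): middle of the bottom edge of rack_a on the rail side (31 mm in +x from its origin, underside height); it stays on the board while the rack is tipped, and may slide back from the rail by 15 mm
- rack_b_heel (a point): the same point of rack_b
- stamp (a point): centre of the orange stamp (a flat rectangle 54 x 130 mm) in the middle of the underside of the stamped rack, hidden until that rack is tipped up. The rack whose origin it shares is the stamped one
- board: fixed grey board 107 x 540 mm, its top 12 mm above the table. Origin on its top at the lane centre, x away from the robot, y left; the top reaches from x = -60 to +47 mm. An aluminium rail 6 mm high runs along y, its robot-side face at x = +32 mm. At the start the racks lie on the board parallel to the rail, 0 to 3 mm clear of it, their centres about 0.175 m left and right of the origin
- lane (a point): centre of the dispatch lane, same place and axes as the board's origin. The lane lies between two flat yellow tape lines along x, 10 mm wide, inner edges 100 mm left and right of this point, from the board's robot-side edge to the rail. A rack touching the rail in mid-lane has its origin here
- red_bottle: bystander: white dropper bottle with a red cap, 35 mm across, 85 mm tall, standing loose on the table on the robot's side of the lane; origin under its centre
- tape: bystander: loose tape roll lying flat, 75 mm across, 19 mm high, to the left; origin under its centre
- wash: bystander: loose wash bottle with a red cap and a spout, 63 x 88 x 183 mm, standing behind the board; origin under its centre

How it is judged:
On the way, in this order (a step that is already met when the one before it is completed fails the run):
1. the left rack is tipped up by more than 0.8 rad (46 degrees) (((angle between rack_a's own z axis and vertical above 0.8 rad and y of rack_a in the frame of board above 0.1 m) or (angle between rack_b's own z axis and vertical above 0.8 rad and y of rack_b in the frame of board above 0.1 m))), for 0.2 s.
2. the right rack is tipped up by more than 0.8 rad (46 degrees), the left one lying flat again (((angle between rack_a's own z axis and vertical above 0.8 rad and y of rack_a in the frame of board below -0.1 m and angle between rack_b's own z axis and vertical below 0.1 rad) or (angle between rack_b's own z axis and vertical above 0.8 rad and y of rack_b in the frame of board below -0.1 m and angle between rack_a's own z axis and vertical below 0.1 rad))), for 0.2 s.
At the end, for the whole second after the job is handed in: The stamped rack (rack_a) lies flat and still in the lane: its centre within 27 mm of the lane's centre line, no more than 35 mm from the lane centre towards the robot and 15 mm towards the rail, square to within 0.25 rad. The other rack lies flat and still within 40 mm of where it started (y of rack_a in the frame of board between -0.027 and 0.027 m and x of rack_a in the frame of board between -0.035 and 0.015 m and angle between the x axis of rack_a and the x axis of board, either way round below 0.25 rad and angle between each of rack_a, rack_b's own z axis and vertical below 0.05 rad and distance of rack_b from where it was at the start of the episode below 0.04 m and linear speed of each of rack_a, rack_b below 0.02 m/s); the robot touches nothing.
It fails at once if a rack is lifted: its rail-side bottom edge more than 30 mm above the board (height (world z) of any of rack_a_heel, rack_b_heel above 0.042 m).
It fails at once if a rack topples over (tilted by more than 1.4 rad) (angle between any of rack_a, rack_b's own z axis and vertical above 1.4 rad).
It fails at once if a bystander is moved by more than 30 mm (distance of any of red_bottle, tape, wash from where it was at the start of the episode above 0.03 m).
It also fails if it takes over 72 s, if anything falls off the work surface, if the arm or the gripper's body presses on something with over 40 N, if the wrist force passes 120 N, or if a joint passes its speed limit or range.

## Working session

There is one attempt and no reset: what is moved stays moved. The work goes in short steps, Python scripts to look and compute and a tool call to move; the robot and the scene stay as the last step left them, time stands still between calls to the robot, and variables do not carry over. Pictures are saved under pics/ and viewed, at most 10 in all, crops included, and the job is handed in when it is done.

Besides the shell and the picture viewer there is one more tool, called after "Emit:" by a JSON object that holds its "op" and its "data". step_arm: Moves the arm, as the interface text tells. Shifts and turns lie within -1 to 1; 1 stands for 0.1 m of shift or 90 degrees of turn. Its arguments: {"type":"object","properties":{"plan":{"type":"array"},"grip_force":{"type":"number"}},"required":["plan"]}

```bash
mkdir -p pics; cat > h.py <<'E'
import numpy as np, cv2
from station import telemetry, viewer, hand_in, ctrl
def cloud(p):
    z=p["z_map"]; v,u=np.mgrid[:z.shape[0],:z.shape[1]]
    c=np.stack([(u-p["cx"])/p["fx"]*z,(v-p["cy"])/p["fy"]*z,z],-1)
    w=(c-p["t"])@p["R"]; w[z==0]=np.nan; return w
def save(p,n): cv2.imwrite(f"pics/{n}.png",p["img"][:,:,::-1])
E
python3 - <<'E'
from h import *
o=telemetry.get_obs(); print({k:np.round(v,3) for k,v in o.items()}, ctrl.tcp_to_tips)
P={n:viewer.camera(n) for n in("top","scene")}
for n,p in P.items():
    save(p,n+"0"); w=cloud(p); print(n, np.round(-p["R"].T@p["t"],3))
    for t in ("rack_a","red_bottle","tape","wash","board","lane"):
        for d in viewer.recognise(t,p)[:4]:
            l,tp,r,b=[int(x) for x in d["rect"]]
            q=w[tp:b+1,l:r+1].reshape(-1,3); q=q[q[:,2]>0.008]
            print(t,round(d["score"],2),l,tp,r,b,np.round(np.nanpercentile(q,[3,50,97],axis=0),3).tolist() if len(q) else "")
cv2.imwrite("pics/both0.png",np.hstack([cv2.resize(P[n]["img"],(400,300))[:,:,::-1] for n in P]))
E
```

```text
{'time_s': np.float64(0.0), 'qpos': array([-1.237,  0.3  ,  1.522,  0.   ,  1.321, -0.067]), 'joint_vel': array([-0.002,  0.   ,  0.002,  0.001,  0.002, -0.   ]), 'tau': array([ 1.0000e-03, -5.3181e+01, -3.5273e+01,  7.1000e-02,  2.4000e-02,
       -0.0000e+00]), 'ee_pos': array([ 0.215, -0.506,  0.222]), 'eef_rot': array([-3.14 , -0.   ,  0.401]), 'force': array([-0.884,  0.488,  0.138]), 'moment': array([ 0.038, -0.009,  0.032]), 'grip_force': np.float64(0.0), 'grip_width': np.float64(0.094)} 0.017
top [ 0.254 -0.019  1.13 ]
rack_a 0.89 368 181 430 214 [[0.432, -0.429, 0.009], [0.47, -0.355, 0.036], [0.513, -0.277, 0.047]]
rack_a 0.58 237 201 296 236 [[0.417, -0.07, 0.009], [0.456, -0.0, 0.036], [0.503, 0.077, 0.048]]
rack_a 0.29 229 180 438 249 [[0.408, -0.422, 0.009], [0.458, -0.166, 0.014], [0.521, 0.075, 0.05]]
red_bottle 0.69 335 243 353 261 [[0.333, -0.196, 0.017], [0.347, -0.178, 0.057], [0.364, -0.165, 0.083]]
tape 0.58 368 184 433 213 [[0.434, -0.439, 0.01], [0.469, -0.354, 0.037], [0.511, -0.278, 0.048]]
tape 0.55 171 273 200 301 [[0.276, 0.199, 0.011], [0.309, 0.231, 0.0
[... 434 characters left out ...]
36 246 [[0.409, -0.422, 0.009], [0.458, -0.166, 0.014], [0.517, 0.075, 0.048]]
scene [-0.12  -0.799  0.748]
rack_a 0.96 246 194 290 227 [[0.14, -0.477, 0.011], [0.435, -0.021, 0.039], [0.489, 0.067, 0.466]]
rack_a 0.54 336 278 362 291 [[0.197, -0.563, 0.012], [0.215, -0.535, 0.319], [0.444, -0.33, 0.346]]
red_bottle 0.73 269 243 273 270 [[0.15, -0.44, 0.01], [0.335, -0.185, 0.046], [0.344, -0.175, 0.334]]
tape 0.49 182 193 200 207 [[0.192, -0.009, 0.009], [0.293, 0.2, 0.019], [0.339, 0.242, 0.201]]
board 0.86 235 205 393 317 [[0.153, -0.586, 0.012], [0.212, -0.493, 0.337], [0.613, 0.004, 0.475]]
lane 0.65 238 205 393 316 [[0.153, -0.586, 0.012], [0.212, -0.493, 0.338], [0.613, 0.003, 0.475]]
```

View pics/top0.png

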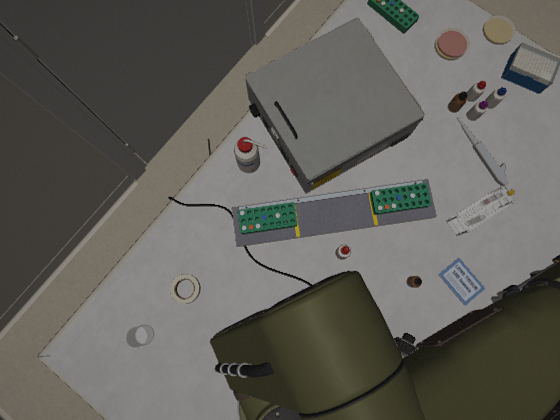

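View pics/scene0.png

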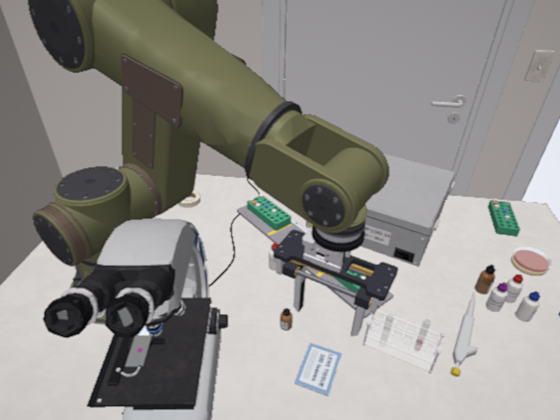

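The top view shows the board from (232,243) to (436,182), with the left rack at about (267,218), the right rack at (400,197), the red bottle at (344,252) and a large grey box behind the rail. The scene view shows that the arm partly hides the right rack.

```bash
cat >> h.py <<'E'
def racks(p):
    w=cloud(p); hsv=cv2.cvtColor(p["img"],cv2.COLOR_RGB2HSV)
    g=(hsv[...,0]>55)&(hsv[...,0]<95)&(hsv[...,1]>100)&(w[...,0]<0.6)&(w[...,0]>0.3)
    return w,g
E
python3 - <<'E'
from h import *
p=viewer.camera("top"); w,g=racks(p); hsv=cv2.cvtColor(p["img"],cv2.COLOR_RGB2HSV)
y=(hsv[...,0]>18)&(hsv[...,0]<32)&(hsv[...,1]>150)&(w[...,2]<0.02)&(w[...,2]>0.005)
for n,m,zl in(("yel",y,0),("rack",g,0.03)):
    k,lab,st,ce=cv2.connectedComponentsWithStats(m.astype(np.uint8),connectivity=8)
    for i in range(1,k):
        if st[i,4]<12: continue
        q=w[(lab==i)&(w[...,2]>zl)]
        r=cv2.minAreaRect((q[:,:2]*1000).astype(np.float32)); print(n,st[i],np.round(r[0],1),np.round(r[1],1),round(r[2],2),np.round(np.median(q[:,2]),4))
# board top points: grey, z 0.009-0.016
sub=(w[...,0]>0.36)&(w[...,0]<0.58)&(w[...,1]>-0.5)&(w[...,1]<0.15)
b=sub&(w[...,2]>0.009)&(w[...,2]<0.05)&(p["img"].max(2)<150)
k,lab,st,ce=cv2.connectedComponentsWithStats(b.astype(np.uint8)); i=1+np.argmax(st[1:,4])
q=w[lab==i]; r=cv2.minAreaRect((q[:,:2]*1000).astype(np.float32)); print("board",st[i],r,np.median(q[:,2]))
im=cv2.resize(p["img"][160:270,215:455],None,fx=3.3,fy=3.3,interpolation=cv2.INTER_CUBIC)
cv2.imwrite("pics/crop.png",im[:,:,::-1])
# big box
B=w[(w[...,2]>0.1)&(w[...,0]>0.5)&(w[...,1]<-0.05)&(w[...,1]>-0.5)&(w[...,0]<1)]
r=cv2.minAreaRect((B[:,:2]*1000).astype(np.float32)); print("box",cv2.boxPoints(r),np.median(B[:,2]))
E
```

```text
yel [369 194   9  31  62] [ 455.1 -281.1] [84.1  8.4] 2.84 0.0127
yel [295 222   5  15  41] [425.5 -72.5] [38.   8.7] 0.55 0.0113
rack [ 371  183   60   31 1174] [ 471.5 -353.1] [ 62.8 150.6] 1.23 0.0388
rack [ 238  203   59   30 1172] [461.2   1.6] [ 61.9 148.1] 1.21 0.039
board [ 232  179  204   68 6786] ((459.6142578125, -175.92874145507812), (107.30689239501953, 538.4036254882812), 1.5326883792877197) 0.01430948267322757
box [[ 514.00946  -106.06296 ]
 [ 652.6965   -433.33307 ]
 [ 951.0583   -306.89648 ]
 [ 812.3713     20.373627]] 0.14536287646471407
```

View pics/crop.png

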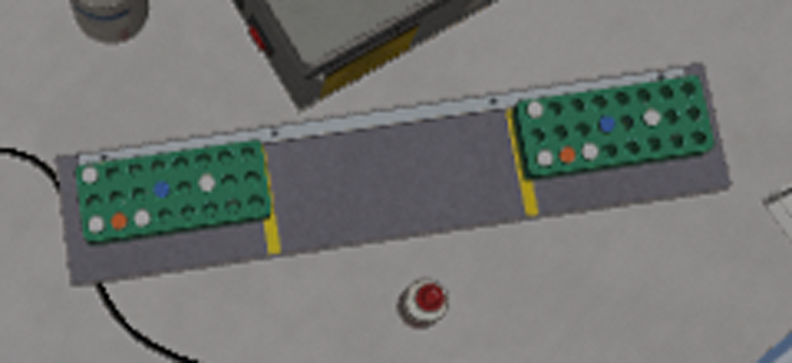

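The crop shows both racks lying against the rail, with the bottle in front of the lane at crop pixel (425,300). Board yaw is about 0.027 rad and its origin about (0.466, -0.176). I'm moving to the left rack now with the claw closed.

Emit:
{"op": "step_arm", "data": {"plan": [{"rz": 0.0793,"dx": 0.2,"claw": 1},{"rz": 0.0793,"dx": 0.2,"claw": 1},{"rz": 0.0793,"dx": 0.2,"claw": 1},{"dx": 0.15,"dy": -0.4,"claw": 1},{"dx": 0.15,"dy": -0.4,"claw": 1},{"dx": 0.15,"dy": -0.4,"claw": 1},{"dx": 0.15,"dy": -0.4,"claw": 1},{"dx": 0.15,"dy": -0.4,"claw": 1},{"dx": 0.15,"dy": -0.4,"claw": 1},{"dx": 0.15,"dy": -0.4,"claw": 1}]}}

```text
$.plan[0]: bad value
```

Emit:
{"op": "step_arm", "data": {"plan": [{"dx": 0.2,"dy": 0,"dz": 0,"rx": 0,"ry": 0,"rz": 0.0793,"claw": 1},{"dx": 0.2,"dy": 0,"dz": 0,"rx": 0,"ry": 0,"rz": 0.0793,"claw": 1},{"dx": 0.2,"dy": 0,"dz": 0,"rx": 0,"ry": 0,"rz": 0.0793,"claw": 1},{"dx": 0.15,"dy": -0.4,"dz": 0,"rx": 0,"ry": 0,"rz": 0,"claw": 1},{"dx": 0.15,"dy": -0.4,"dz": 0,"rx": 0,"ry": 0,"rz": 0,"claw": 1},{"dx": 0.15,"dy": -0.4,"dz": 0,"rx": 0,"ry": 0,"rz": 0,"claw": 1},{"dx": 0.15,"dy": -0.4,"dz": 0,"rx": 0,"ry": 0,"rz": 0,"claw": 1},{"dx": 0.15,"dy": -0.4,"dz": 0,"rx": 0,"ry": 0,"rz": 0,"claw": 1},{"dx": 0.15,"dy": -0.4,"dz": 0,"rx": 0,"ry": 0,"rz": 0,"claw": 1},{"dx": 0.15,"dy": -0.4,"dz": 0,"rx": 0,"ry": 0,"rz": 0,"claw": 1}]}}

```text
time_s: 1.75
ee_pos: [0.3696, -0.2058, 0.2226]
eef_rot: [3.141, -0.0, 0.027]
force: [0.4, -0.7, 0.7]
grip_width: 0.0177
grip_force: 0.0
```

Emit:
{"op": "step_arm", "data": {"plan": [{"dx": 0.07,"dy": -0.412,"dz": 0,"rx": 0,"ry": 0,"rz": 0,"claw": 1},{"dx": 0.07,"dy": -0.412,"dz": 0,"rx": 0,"ry": 0,"rz": 0,"claw": 1},{"dx": 0.07,"dy": -0.412,"dz": 0,"rx": 0,"ry": 0,"rz": 0,"claw": 1},{"dx": 0.07,"dy": -0.412,"dz": 0,"rx": 0,"ry": 0,"rz": 0,"claw": 1},{"dx": 0.07,"dy": -0.412,"dz": 0,"rx": 0,"ry": 0,"rz": 0,"claw": 1},{"dx": 0,"dy": 0,"dz": 0.4,"rx": 0,"ry": 0,"rz": 0,"claw": 1},{"dx": 0,"dy": 0,"dz": 0.4,"rx": 0,"ry": 0,"rz": 0,"claw": 1},{"dx": 0,"dy": 0,"dz": 0.4,"rx": 0,"ry": 0,"rz": 0,"claw": 1},{"dx": 0,"dy": 0,"dz": 0.4,"rx": 0,"ry": 0,"rz": 0,"claw": 1},{"dx": 0,"dy": 0,"dz": 0.15,"rx": 0,"ry": 0,"rz": 0,"claw": 1}]}}

```text
time_s: 2.75
ee_pos: [0.3971, -0.0003, 0.0446]
eef_rot: [-3.141, 0.004, 0.027]
force: [0.4, 0.5, 0.3]
grip_width: 0.0004
grip_force: 0.0
```

```bash
python3 - <<'E'
from h import *
o=telemetry.get_obs(); print(np.round(o["ee_pos"],4),np.round(o["eef_rot"],3),o["grip_width"])
p=viewer.camera("wrist"); s=viewer.camera("scene"); print(np.round(p["tool_from_camera"],3),p["fx"])
w,g=racks(s); print(g.sum())
cv2.imwrite("pics/w1.png",np.hstack([cv2.resize(x["img"],(400,300))[:,:,::-1] for x in(p,s)]))
E
```

```text
[ 3.971e-01 -3.000e-04  4.460e-02] [-3.141  0.004  0.027] 0.00044167197669889275
[[-0.    -0.973 -0.231  0.068]
 [ 1.    -0.    -0.001 -0.   ]
 [ 0.001 -0.231  0.973 -0.162]
 [ 0.     0.     0.     1.   ]] 325.19226210127806
1673
```

View pics/w1.png

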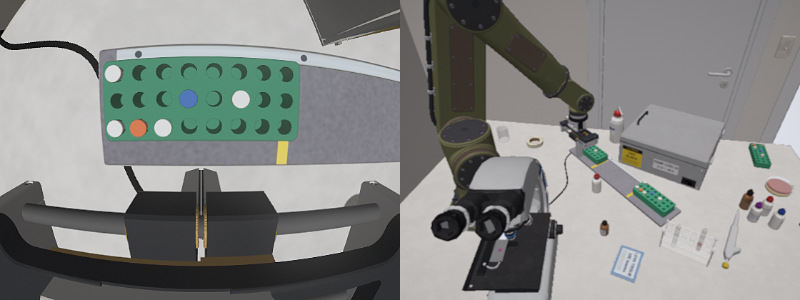

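The wrist view shows the fingers centred in front of the left rack's near face. The scene camera sees both racks, so I'll use it to look at the undersides.

Emit:
{"op": "step_arm", "data": {"plan": [{"dx": 0.06,"dy": 0,"dz": -0.02,"rx": 0,"ry": 0,"rz": 0,"claw": 1},{"dx": 0.06,"dy": 0,"dz": 0,"rx": 0,"ry": 0,"rz": 0,"claw": 1},{"dx": 0.06,"dy": 0,"dz": 0,"rx": 0,"ry": 0,"rz": 0,"claw": 1},{"dx": 0.03,"dy": 0,"dz": 0,"rx": 0,"ry": 0,"rz": 0,"claw": 1},{"dx": 0.02,"dy": 0,"dz": 0,"rx": 0,"ry": 0,"rz": 0,"claw": 1},{"dx": 0.02,"dy": 0,"dz": 0,"rx": 0,"ry": 0,"rz": 0,"claw": 1},{"dx": 0.02,"dy": 0,"dz": 0,"rx": 0,"ry": 0,"rz": 0,"claw": 1},{"dx": 0.02,"dy": 0,"dz": 0,"rx": 0,"ry": 0,"rz": 0,"claw": 1}]}}

```text
time_s: 3.65
ee_pos: [0.4236, 0.0003, 0.0488]
eef_rot: [-3.141, 0.011, 0.028]
force: [-39.1, -2.8, 30.0]
grip_width: 0.0008
grip_force: 20.0
```

Emit:
{"op": "step_arm", "data": {"plan": [{"dx": 0,"dy": 0,"dz": -0.03,"rx": 0,"ry": 0,"rz": 0,"claw": 1},{"dx": 0,"dy": 0,"dz": -0.03,"rx": 0,"ry": 0,"rz": 0,"claw": 1},{"dx": 0.01,"dy": 0,"dz": -0.03,"rx": 0,"ry": 0,"rz": 0,"claw": 1}]}}

```text
time_s: 3.95
ee_pos: [0.4265, 0.0004, 0.0578]
eef_rot: [-3.141, 0.006, 0.027]
force: [-11.6, 0.7, 3.5]
grip_width: 0.0007
grip_force: 5.9
```

```bash
cat >> h.py <<'E'
def tilt(p,left=True):
    "top-surface plane tilt of a rack from green points"
    w,g=racks(p); m=g&((w[...,1]>-0.1) if left else (w[...,1]<-0.25))
    q=w[m]; q=q[np.isfinite(q).all(1)]
    b=np.array([np.cos(.0275),np.sin(.0275)]); n=np.array([-b[1],b[0]])
    d=(q[:,:2]-[.4661,-.1758]); x=d@b; y=d@n
    return len(q), np.round(np.percentile(x,[2,50,98])*1e3,1),np.round(np.percentile(y,[2,50,98])*1e3,1), np.round(np.percentile(q[:,2],[2,50,98])*1e3,1)
E
python3 - <<'E'
from h import *
o=telemetry.get_obs(); print(np.round(o["ee_pos"],4),np.round(o["force"],1))
for n in("top","scene"): p=viewer.camera(n); print(n,tilt(p)); save(p,n+"2")
x=cv2.imread("pics/scene2.png")[180:260,380:480]; 
p=viewer.camera("wrist"); cv2.imwrite("pics/c2.png",np.hstack([cv2.resize(x,(400,320)),cv2.resize(p["img"][:,:,::-1],(400,320))]))
E
```

```text
[4.265e-01 4.000e-04 5.780e-02] [-11.6   0.7   3.5]
top (15, array([-22.8,  18.1,  85.4]), array([129.2, 135.7, 410.9]), array([  4.8,  17.5, 293. ]))
scene (479, array([-29.2, -10.4,  29.9]), array([100.4, 135.8, 237.9]), array([25.2, 42.6, 50.6]))
```

View pics/c2.png

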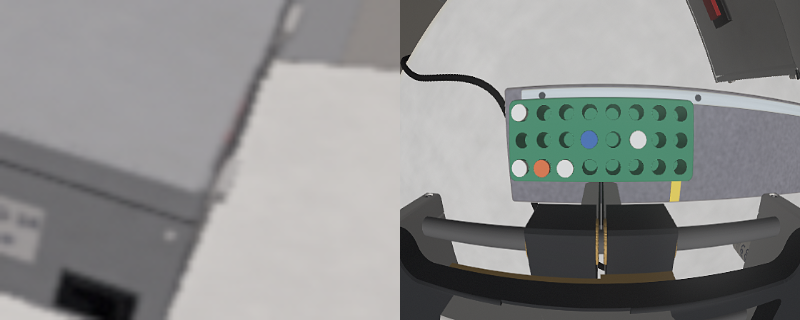

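The wrist view shows the finger against the rack's near face. I'll add a plane fit to measure the tilt and keep raising it along the arc.

Emit:
{"op": "step_arm", "data": {"plan": [{"dx": 0.015,"dy": 0,"dz": -0.03,"rx": 0,"ry": 0,"rz": 0,"claw": 1},{"dx": 0.015,"dy": 0,"dz": -0.03,"rx": 0,"ry": 0,"rz": 0,"claw": 1},{"dx": 0.02,"dy": 0,"dz": -0.03,"rx": 0,"ry": 0,"rz": 0,"claw": 1}]}}

```text
time_s: 4.4
ee_pos: [0.4315, 0.0006, 0.0669]
eef_rot: [-3.141, 0.006, 0.027]
force: [-15.3, -0.5, 7.6]
grip_width: 0.0002
grip_force: 8.2
```

```bash
cat >> h.py <<'E'
def look(left=True):
    p=viewer.camera("scene"); w,g=racks(p); m=g&((w[...,1]>-0.1) if left else (w[...,1]<-0.25))
    q=w[m]; q=q[np.isfinite(q).all(1)&(q[:,2]<.12)]; b=np.array([np.cos(.0275),np.sin(.0275)])
    d=q[:,:2]-[.4661,-.1758]; X=np.c_[d@b,d@[-b[1],b[0]],q[:,2]]
    for _ in range(6):  # robust plane
        c=X.mean(0); n=np.linalg.svd(X-c)[2][2]; n*=np.sign(n[2]); e=np.abs((X-c)@n); X=X[e<=max(.003,np.percentile(e,90))]
    hsv=cv2.cvtColor(p["img"],cv2.COLOR_RGB2HSV); o=(hsv[...,0]<16)&(hsv[...,0]>4)&(hsv[...,1]>160)&(hsv[...,2]>120)
    oo=w[o&((w[...,1]>-.1) if left else (w[...,1]<-.25))&(w[...,0]<.56)&(w[...,0]>.38)]
    ob=telemetry.get_obs()
    print("n",np.round(n,2),"tilt",round(float(np.degrees(np.arctan2(n[0],n[2]))),1),len(X),"x/y/z",np.round(np.percentile(X,[2,98],axis=0)*1e3).tolist(),"orange",len(oo),"ee",np.round(ob["ee_pos"],4),"F",np.round(ob["force"],1))
    return p
E
python3 - <<'E'
from h import *
p=look(); r=viewer.recognise("rack_a",p)[0]; print(r); save(p,"scene3")
E
```

```text
n [0.13 0.01 0.99] tilt 7.6 244 x/y/z [[-24.0, 101.0, 41.0], [32.0, 237.0, 56.0]] orange 0 ee [0.4319 0.0006 0.0673] F [-14.9  -0.2   8.9]
{'rect': [248.8, 193.2, 291.1, 225.0], 'score': 0.86}
```

Emit:
{"op": "step_arm", "data": {"plan": [{"dx": 0.029,"dy": 0,"dz": -0.035,"rx": 0,"ry": 0,"rz": 0,"claw": 1},{"dx": 0.029,"dy": 0,"dz": -0.035,"rx": 0,"ry": 0,"rz": 0,"claw": 1},{"dx": 0.042,"dy": 0,"dz": -0.037,"rx": 0,"ry": 0,"rz": 0,"claw": 1},{"dx": 0.042,"dy": 0,"dz": -0.037,"rx": 0,"ry": 0,"rz": 0,"claw": 1}]}}

```text
time_s: 4.9
ee_pos: [0.4455, 0.0009, 0.082]
eef_rot: [-3.141, 0.007, 0.027]
force: [-22.0, -0.5, 24.1]
grip_width: 0.0005
grip_force: 16.1
```

```bash
python3 - <<'E'
from h import *
p=look(); a=p["img"][160:250,220:310]; q=viewer.camera("wrist")["img"]
cv2.imwrite("pics/c3.png",np.hstack([cv2.resize(a,(400,400),interpolation=cv2.INTER_CUBIC),cv2.resize(q,(400,400))])[:,:,::-1])
E
```

```text
n [ 0.03 -0.01  1.  ] tilt 1.8 195 x/y/z [[-20.0, 100.0, 51.0], [24.0, 239.0, 63.0]] orange 0 ee [0.4466 0.0009 0.0828] F [-22.3   1.   27.7]
```

View pics/c3.png

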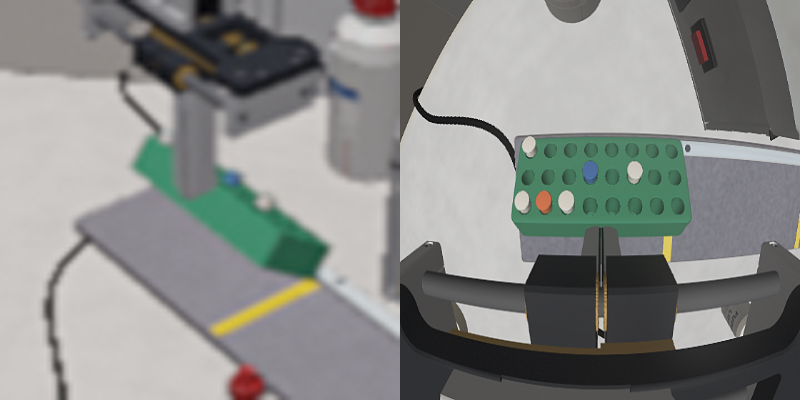

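The rack is clearly tipped about 30–35°, with the finger still gripping its face. I'll continue along the arc.

Emit:
{"op": "step_arm", "data": {"plan": [{"dx": 0.03,"dy": 0,"dz": -0.035,"rx": 0,"ry": 0,"rz": 0,"claw": 1},{"dx": 0.04,"dy": 0,"dz": -0.035,"rx": 0,"ry": 0,"rz": 0,"claw": 1},{"dx": 0.045,"dy": 0,"dz": -0.03,"rx": 0,"ry": 0,"rz": 0,"claw": 1}]}}

```text
time_s: 5.3
ee_pos: [0.4594, 0.0012, 0.0923]
eef_rot: [-3.141, 0.0, 0.027]
force: [-2.5, 0.4, 2.7]
grip_width: 0.0006
grip_force: 2.0
```

```bash
python3 - <<'E'
from h import *
p=look(); save(p,"s4")
E
```

```text
n [0.8  0.04 0.6 ] tilt 53.2 159 x/y/z [[-7.0, 100.0, 35.0], [27.0, 242.0, 74.0]] orange 0 ee [0.4603 0.0012 0.0928] F [-1.9  1.4  5.7]
```

```bash
python3 - <<'E'
from h import *
a=cv2.imread("pics/s4.png")[160:250,220:310]; q=viewer.camera("wrist")["img"][:,:,::-1]
cv2.imwrite("pics/c4.png",np.hstack([cv2.resize(a,(400,400),interpolation=cv2.INTER_CUBIC),cv2.resize(q,(400,400))]))
E
```

```text
(no output)
```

View pics/c4.png

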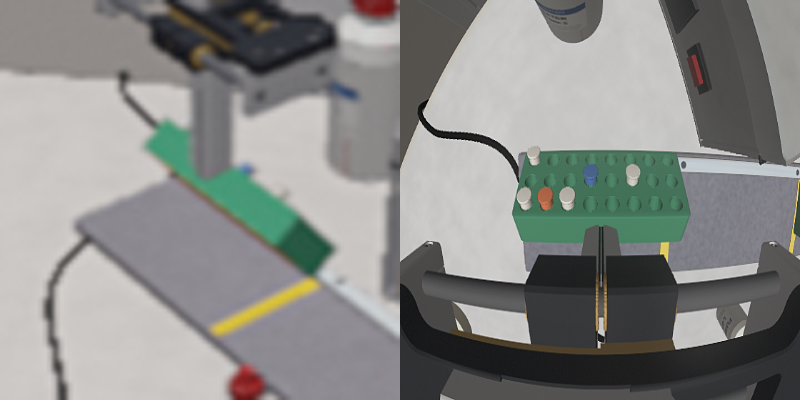

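The scene crop shows an orange strip along the rack's lower edge at (200–300, 190–270), so the left rack looks like the stamped one. The finger still holds mid-face at about 45°, so I'll push a bit further.

Emit:
{"op": "step_arm", "data": {"plan": [{"dx": 0.035,"dy": 0,"dz": -0.017,"rx": 0,"ry": 0,"rz": 0,"claw": 1},{"dx": 0.04,"dy": 0,"dz": -0.015,"rx": 0,"ry": 0,"rz": 0,"claw": 1},{"dx": 0.04,"dy": 0,"dz": -0.012,"rx": 0,"ry": 0,"rz": 0,"claw": 1},{"dx": 0,"dy": 0,"dz": 0,"rx": 0,"ry": 0,"rz": 0,"claw": 1}]}}

```text
time_s: 5.8
ee_pos: [0.4714, 0.0015, 0.0964]
eef_rot: [-3.142, -0.001, 0.027]
force: [-1.4, 1.3, 4.9]
grip_width: 0.0007
grip_force: 2.8
```

```bash
python3 - <<'E'
from h import *
p=look(); save(p,"s5"); a=p["img"][160:250,220:310]; q=viewer.camera("wrist")["img"]
cv2.imwrite("pics/c5.png",np.hstack([cv2.resize(a,(400,400),interpolation=cv2.INTER_CUBIC),cv2.resize(q,(400,400))])[:,:,::-1])
for d in viewer.recognise("stamp",p)[:2]: print(d)
E
```

```text
n [0.96 0.05 0.27] tilt 74.3 163 x/y/z [[3.0, 99.0, 34.0], [27.0, 242.0, 82.0]] orange 4 ee [0.4711 0.0015 0.0963] F [-2.2  0.8  5.2]
{'rect': [256.6, 185.9, 295.2, 223.9], 'score': 0.82}
{'rect': [234.0, 199.6, 394.6, 315.8], 'score': 0.71}
```

View pics/c5.png

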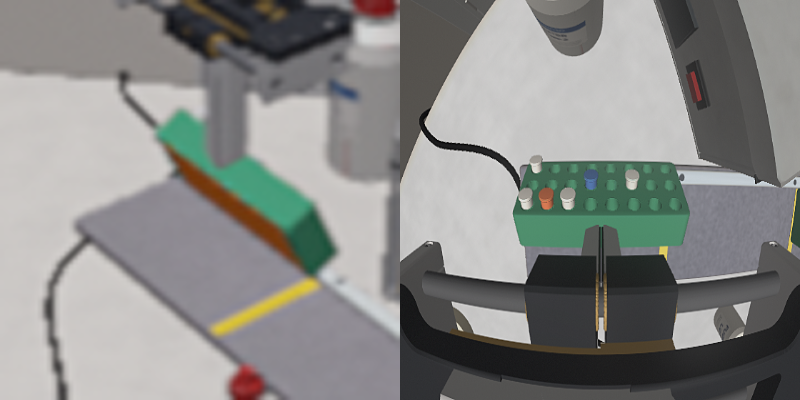

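The orange underside is now plainly visible below the green face in the scene crop, around (170–310, 150–270). The left rack is the stamped one. I'll tip it a few more degrees for margin and hold.

Emit:
{"op": "step_arm", "data": {"plan": [{"dx": 0.035,"dy": 0,"dz": -0.008,"rx": 0,"ry": 0,"rz": 0,"claw": 1},{"dx": 0.035,"dy": 0,"dz": -0.005,"rx": 0,"ry": 0,"rz": 0,"claw": 1},{"dx": 0,"dy": 0,"dz": 0,"rx": 0,"ry": 0,"rz": 0,"claw": 1},{"dx": 0,"dy": 0,"dz": 0,"rx": 0,"ry": 0,"rz": 0,"claw": 1},{"dx": 0,"dy": 0,"dz": 0,"rx": 0,"ry": 0,"rz": 0,"claw": 1}]}}

```text
time_s: 6.45
ee_pos: [0.478, 0.0017, 0.0976]
eef_rot: [-3.142, -0.001, 0.027]
force: [-1.9, 1.5, 5.1]
grip_width: 0.0
grip_force: 2.9
```

```bash
cat >> h.py <<'E'
def face(p,left=True):
    "angle of the robot-side face / underside from scene-depth: plane fits by RANSAC on green and orange"
    w,g=racks(p); hsv=cv2.cvtColor(p["img"],cv2.COLOR_RGB2HSV)
    o=(hsv[...,0]<18)&(hsv[...,1]>120)&(hsv[...,2]>50)
    s=((w[...,1]>-.1)&(w[...,1]<.1)) if left else (w[...,1]<-.25)&(w[...,1]>-.45)
    for n,m in(("green",g),("orange",o)):
        q=w[m&s&(w[...,0]<.56)&(w[...,0]>.40)&(w[...,2]<.1)]
        if len(q)<10: print(n,len(q)); continue
        rng=np.random.default_rng(0); best=None
        for _ in range(500):
            a=q[rng.choice(len(q),3,False)]; nn=np.cross(a[1]-a[0],a[2]-a[0]); L=np.linalg.norm(nn)
            if L<1e-5: continue
            nn/=L; c=(abs((q-a[0])@nn)<.0015)
            if best is None or c.sum()>best.sum(): best=c
        X=q[best]; nn=np.linalg.svd(X-X.mean(0))[2][2]; print(n,len(q),best.sum(),np.round(nn,2),"elev of normal",round(float(np.degrees(np.arcsin(abs(nn[2])))),1))
E
python3 - <<'E'
from h import *
p=look(); face(p)
E
```

```text
n [0.99 0.06 0.14] tilt 81.8 155 x/y/z [[7.0, 100.0, 33.0], [29.0, 242.0, 81.0]] orange 57 ee [0.478  0.0017 0.0976] F [-1.2  2.2  5.4]
green 296 137 [-0.27 -0.02  0.96] elev of normal 74.2
orange 186 184 [-0.94 -0.03 -0.35] elev of normal 20.3
```

The depth fit puts the tilt at about 70°, too close to the topple limit. I'm backing down along the same arc at once.

Emit:
{"op": "step_arm", "data": {"plan": [{"dx": -0.03,"dy": 0,"dz": 0.012,"rx": 0,"ry": 0,"rz": 0,"claw": 1},{"dx": -0.035,"dy": 0,"dz": 0.012,"rx": 0,"ry": 0,"rz": 0,"claw": 1},{"dx": -0.035,"dy": 0,"dz": 0.012,"rx": 0,"ry": 0,"rz": 0,"claw": 1}]}}

```text
time_s: 6.8
ee_pos: [0.4682, 0.0015, 0.0948]
eef_rot: [-3.142, -0.001, 0.027]
force: [-6.0, 2.7, 17.8]
grip_width: 0.0007
grip_force: 9.3
```

```bash
python3 - <<'E'
from h import *
p=look(); face(p)
E
```

```text
n [0.93 0.04 0.37] tilt 68.5 162 x/y/z [[0.0, 100.0, 33.0], [28.0, 242.0, 80.0]] orange 1 ee [0.4676 0.0015 0.0946] F [-6.8  1.2 18.1]
green 307 132 [ 0.48  0.01 -0.87] elev of normal 61.0
orange 85 85 [0.87 0.02 0.49] elev of normal 29.4
```

Emit:
{"op": "step_arm", "data": {"plan": [{"dx": -0.06,"dy": 0,"dz": 0.018,"rx": 0,"ry": 0,"rz": 0,"claw": 1},{"dx": -0.055,"dy": 0,"dz": 0.025,"rx": 0,"ry": 0,"rz": 0,"claw": 1},{"dx": -0.05,"dy": 0,"dz": 0.033,"rx": 0,"ry": 0,"rz": 0,"claw": 1},{"dx": -0.05,"dy": 0,"dz": 0.033,"rx": 0,"ry": 0,"rz": 0,"claw": 1},{"dx": -0.045,"dy": 0,"dz": 0.042,"rx": 0,"ry": 0,"rz": 0,"claw": 1},{"dx": -0.045,"dy": 0,"dz": 0.042,"rx": 0,"ry": 0,"rz": 0,"claw": 1},{"dx": -0.04,"dy": 0,"dz": 0.048,"rx": 0,"ry": 0,"rz": 0,"claw": 1},{"dx": -0.04,"dy": 0,"dz": 0.048,"rx": 0,"ry": 0,"rz": 0,"claw": 1}]}}

```text
time_s: 7.65
ee_pos: [0.4288, 0.0003, 0.0644]
eef_rot: [-3.142, 0.001, 0.027]
force: [-0.5, 0.8, -0.6]
grip_width: 0.0005
grip_force: 0.4
```

```bash
python3 - <<'E'
from h import *
p=look(); face(p)
E
```

```text
n [ 0.18 -0.01  0.98] tilt 10.3 244 x/y/z [[-24.0, 101.0, 40.0], [31.0, 236.0, 54.0]] orange 0 ee [4.281e-01 3.000e-04 6.380e-02] F [-1.3 -0.6 -1.6]
green 461 154 [-0.26 -0.01 -0.96] elev of normal 74.6
orange 0
```

Emit:
{"op": "step_arm", "data": {"plan": [{"dx": -0.02,"dy": 0,"dz": 0.05,"rx": 0,"ry": 0,"rz": 0,"claw": 1},{"dx": -0.02,"dy": 0,"dz": 0.05,"rx": 0,"ry": 0,"rz": 0,"claw": 1},{"dx": -0.03,"dy": 0,"dz": 0.05,"rx": 0,"ry": 0,"rz": 0,"claw": 1},{"dx": -0.15,"dy": 0,"dz": 0,"rx": 0,"ry": 0,"rz": 0,"claw": 1},{"dx": -0.3,"dy": 0,"dz": 0,"rx": 0,"ry": 0,"rz": 0,"claw": 1},{"dx": 0,"dy": 0,"dz": -0.4,"rx": 0,"ry": 0,"rz": 0,"claw": 1},{"dx": 0,"dy": 0,"dz": -0.4,"rx": 0,"ry": 0,"rz": 0,"claw": 1},{"dx": 0,"dy": 0,"dz": -0.4,"rx": 0,"ry": 0,"rz": 0,"claw": 1},{"dx": 0,"dy": 0,"dz": 0,"rx": 0,"ry": 0,"rz": 0,"claw": 1}]}}

```text
time_s: 8.6
ee_pos: [0.3798, -0.0013, 0.1745]
eef_rot: [3.14, -0.009, 0.027]
force: [0.4, -0.4, -0.1]
grip_width: 0.0007
grip_force: 0.0
```

```bash
python3 - <<'E'
from h import *
p=look(); face(p)
w,g=racks(p); 
for p in (p,viewer.camera("top")):
  w,g=racks(p)
  for s in (w[...,1]>-.1,w[...,1]<-.25):
    q=w[g&s&(w[...,2]>.033)&(w[...,2]<.06)]
    if len(q)>50: r=cv2.minAreaRect((q[:,:2]*1000).astype(np.float32)); print(len(q),np.round(r[0],1),np.round(r[1],1),round(r[2],1),np.round(np.percentile(q[:,2],[5,50,95])*1e3))
E
```

```text
n [-0.01 -0.    1.  ] tilt -0.7 360 x/y/z [[-30.0, 101.0, 38.0], [27.0, 242.0, 43.0]] orange 0 ee [ 0.3788 -0.0012  0.1719] F [-0.1 -0.1 -0.2]
green 647 247 [ 0.02 -0.    1.  ] elev of normal 89.1
orange 7
475 [460.5  -2.5] [ 60.9 149.4] 0.5 [34. 40. 43.]
851 [ 469.6 -355.9] [ 61.2 149.9] 2.2 [34. 40. 42.]
948 [ 471.3 -353.7] [ 62.  151.7] 2.1 [35. 39. 42.]
```

The left rack lies flat and square again. Now the right rack.

Emit:
{"op": "step_arm", "data": {"plan": [{"dx": 0.03,"dy": 0.393,"dz": 0,"rx": 0,"ry": 0,"rz": 0,"claw": 1},{"dx": 0.03,"dy": 0.393,"dz": 0,"rx": 0,"ry": 0,"rz": 0,"claw": 1},{"dx": 0.03,"dy": 0.393,"dz": 0,"rx": 0,"ry": 0,"rz": 0,"claw": 1},{"dx": 0.03,"dy": 0.393,"dz": 0,"rx": 0,"ry": 0,"rz": 0,"claw": 1},{"dx": 0.03,"dy": 0.393,"dz": 0,"rx": 0,"ry": 0,"rz": 0,"claw": 1},{"dx": 0.03,"dy": 0.393,"dz": 0,"rx": 0,"ry": 0,"rz": 0,"claw": 1},{"dx": 0.03,"dy": 0.393,"dz": 0,"rx": 0,"ry": 0,"rz": 0,"claw": 1},{"dx": 0.03,"dy": 0.393,"dz": 0,"rx": 0,"ry": 0,"rz": 0,"claw": 1},{"dx": 0.03,"dy": 0.393,"dz": 0,"rx": 0,"ry": 0,"rz": 0,"claw": 1},{"dx": 0,"dy": 0,"dz": 0.2,"rx": 0,"ry": 0,"rz": 0,"claw": 1}]}}

```text
time_s: 9.7
ee_pos: [0.4142, -0.3579, 0.1493]
eef_rot: [3.14, -0.001, 0.024]
force: [0.0, 0.6, -0.2]
grip_width: 0.0005
grip_force: 0.0
```

Emit:
{"op": "step_arm", "data": {"plan": [{"dx": 0,"dy": -0.03,"dz": 0.35,"rx": 0,"ry": 0,"rz": 0,"claw": 1},{"dx": 0,"dy": 0,"dz": 0.35,"rx": 0,"ry": 0,"rz": 0,"claw": 1},{"dx": 0,"dy": 0,"dz": 0.3,"rx": 0,"ry": 0,"rz": 0,"claw": 1},{"dx": 0,"dy": 0,"dz": 0,"rx": 0,"ry": 0,"rz": 0,"claw": 1}]}}

```text
time_s: 10.1
ee_pos: [0.4119, -0.349, 0.0449]
eef_rot: [-3.135, 0.006, 0.027]
force: [-0.2, -0.2, 1.8]
grip_width: 0.0005
grip_force: 0.0
```

Emit:
{"op": "step_arm", "data": {"plan": [{"dx": 0.06,"dy": 0.05,"dz": -0.02,"rx": 0,"ry": 0,"rz": 0,"claw": 1},{"dx": 0.06,"dy": 0,"dz": 0,"rx": 0,"ry": 0,"rz": 0,"claw": 1},{"dx": 0.06,"dy": 0,"dz": 0,"rx": 0,"ry": 0,"rz": 0,"claw": 1},{"dx": 0.03,"dy": 0,"dz": 0,"rx": 0,"ry": 0,"rz": 0,"claw": 1},{"dx": 0.02,"dy": 0,"dz": 0,"rx": 0,"ry": 0,"rz": 0,"claw": 1},{"dx": 0,"dy": 0,"dz": 0,"rx": 0,"ry": 0,"rz": 0,"claw": 1}]}}

```text
time_s: 10.7
ee_pos: [0.4339, -0.3561, 0.0531]
eef_rot: [-3.141, 0.008, 0.027]
force: [-34.0, -2.5, 19.5]
grip_width: 0.0005
grip_force: 17.3
```

Emit:
{"op": "step_arm", "data": {"plan": [{"dx": -0.01,"dy": 0,"dz": -0.02,"rx": 0,"ry": 0,"rz": 0,"claw": 1},{"dx": 0,"dy": 0,"dz": -0.03,"rx": 0,"ry": 0,"rz": 0,"claw": 1},{"dx": 0.01,"dy": 0,"dz": -0.03,"rx": 0,"ry": 0,"rz": 0,"claw": 1},{"dx": 0.015,"dy": 0,"dz": -0.03,"rx": 0,"ry": 0,"rz": 0,"claw": 1},{"dx": 0.015,"dy": 0,"dz": -0.03,"rx": 0,"ry": 0,"rz": 0,"claw": 1},{"dx": 0.02,"dy": 0,"dz": -0.03,"rx": 0,"ry": 0,"rz": 0,"claw": 1}]}}

```text
time_s: 11.3
ee_pos: [0.4417, -0.3558, 0.0703]
eef_rot: [3.14, 0.001, 0.027]
force: [-10.2, -2.1, 6.2]
grip_width: 0.0004
grip_force: 5.6
```

```bash
python3 - <<'E'
from h import *
p=look(False); face(p,False)
E
```

```text
n [0.15 0.03 0.99] tilt 8.5 431 x/y/z [[-24.0, -255.0, 41.0], [31.0, -112.0, 56.0]] orange 3 ee [ 0.4421 -0.3559  0.0708] F [-10.   -1.    6.9]
green 815 311 [-0.96 -0.02  0.29] elev of normal 16.9
orange 14 10 [-0.94  0.27  0.21] elev of normal 11.8
```

Emit:
{"op": "step_arm", "data": {"plan": [{"dx": 0.027,"dy": 0,"dz": -0.037,"rx": 0,"ry": 0,"rz": 0,"claw": 1},{"dx": 0.027,"dy": 0,"dz": -0.037,"rx": 0,"ry": 0,"rz": 0,"claw": 1},{"dx": 0.038,"dy": 0,"dz": -0.037,"rx": 0,"ry": 0,"rz": 0,"claw": 1},{"dx": 0.038,"dy": 0,"dz": -0.037,"rx": 0,"ry": 0,"rz": 0,"claw": 1}]}}

```text
time_s: 11.75
ee_pos: [0.4555, -0.3554, 0.0854]
eef_rot: [3.14, -0.001, 0.027]
force: [-3.8, -1.7, 3.3]
grip_width: 0.0004
grip_force: 2.4
```

```bash
python3 - <<'E'
from h import *
p=look(False); face(p,False)
E
```

```text
n [-0.15 -0.03  0.99] tilt -8.9 365 x/y/z [[-21.0, -255.0, 51.0], [16.0, -111.0, 65.0]] orange 3 ee [ 0.4562 -0.3554  0.086 ] F [-3.4 -0.7  4.6]
green 690 320 [-0.83 -0.02  0.55] elev of normal 33.5
orange 9
```

Emit:
{"op": "step_arm", "data": {"plan": [{"dx": 0.038,"dy": 0,"dz": -0.026,"rx": 0,"ry": 0,"rz": 0,"claw": 1},{"dx": 0.038,"dy": 0,"dz": -0.024,"rx": 0,"ry": 0,"rz": 0,"claw": 1},{"dx": 0.04,"dy": 0,"dz": -0.02,"rx": 0,"ry": 0,"rz": 0,"claw": 1}]}}

```text
time_s: 12.1
ee_pos: [0.4671, -0.355, 0.0923]
eef_rot: [3.14, -0.001, 0.027]
force: [-5.2, -1.6, 8.0]
grip_width: 0.0006
grip_force: 4.6
```

```bash
python3 - <<'E'
from h import *
p=look(False); face(p,False)
E
```

```text
n [0.83 0.05 0.55] tilt 56.5 298 x/y/z [[-11.0, -255.0, 35.0], [19.0, -112.0, 73.0]] orange 2 ee [ 0.4678 -0.3551  0.0927] F [-3.4 -1.7  9.6]
green 564 329 [-0.7  -0.02  0.72] elev of normal 45.7
orange 6
```

Tilt 45.7°; another 13° or so, then hold.

Emit:
{"op": "step_arm", "data": {"plan": [{"dx": 0.035,"dy": 0,"dz": -0.018,"rx": 0,"ry": 0,"rz": 0,"claw": 1},{"dx": 0.04,"dy": 0,"dz": -0.014,"rx": 0,"ry": 0,"rz": 0,"claw": 1},{"dx": 0.04,"dy": 0,"dz": -0.01,"rx": 0,"ry": 0,"rz": 0,"claw": 1},{"dx": 0,"dy": 0,"dz": 0,"rx": 0,"ry": 0,"rz": 0,"claw": 1},{"dx": 0,"dy": 0,"dz": 0,"rx": 0,"ry": 0,"rz": 0,"claw": 1},{"dx": 0,"dy": 0,"dz": 0,"rx": 0,"ry": 0,"rz": 0,"claw": 1}]}}

```text
time_s: 12.75
ee_pos: [0.4789, -0.3547, 0.0967]
eef_rot: [3.139, -0.002, 0.027]
force: [-2.6, -0.4, 7.9]
grip_width: 0.0006
grip_force: 4.7
```

```bash
python3 - <<'E'
from h import *
p=look(False); face(p,False); save(p,"s6")
E
```

```text
n [0.96 0.03 0.29] tilt 72.9 378 x/y/z [[-2.0, -255.0, 31.0], [19.0, -114.0, 76.0]] orange 1 ee [ 0.479  -0.3547  0.0967] F [-2.6 -0.7  9.6]
green 713 310 [-0.52 -0.02  0.85] elev of normal 58.8
orange 5
```

The right rack is at 59° and shows no orange, so it isn't the stamped one. Lowering it.

Emit:
{"op": "step_arm", "data": {"plan": [{"dx": -0.05,"dy": 0,"dz": 0.016,"rx": 0,"ry": 0,"rz": 0,"claw": 1},{"dx": -0.055,"dy": 0,"dz": 0.022,"rx": 0,"ry": 0,"rz": 0,"claw": 1},{"dx": -0.052,"dy": 0,"dz": 0.03,"rx": 0,"ry": 0,"rz": 0,"claw": 1},{"dx": -0.05,"dy": 0,"dz": 0.033,"rx": 0,"ry": 0,"rz": 0,"claw": 1},{"dx": -0.045,"dy": 0,"dz": 0.04,"rx": 0,"ry": 0,"rz": 0,"claw": 1},{"dx": -0.045,"dy": 0,"dz": 0.042,"rx": 0,"ry": 0,"rz": 0,"claw": 1},{"dx": -0.04,"dy": 0,"dz": 0.048,"rx": 0,"ry": 0,"rz": 0,"claw": 1},{"dx": -0.04,"dy": 0,"dz": 0.048,"rx": 0,"ry": 0,"rz": 0,"claw": 1},{"dx": -0.03,"dy": 0,"dz": 0.05,"rx": 0,"ry": 0,"rz": 0,"claw": 1},{"dx": -0.03,"dy": 0,"dz": 0.05,"rx": 0,"ry": 0,"rz": 0,"claw": 1}]}}

```text
time_s: 13.8
ee_pos: [0.4343, -0.3557, 0.0574]
eef_rot: [3.141, 0.0, 0.027]
force: [-2.1, -2.1, 0.7]
grip_width: 0.0005
grip_force: 1.0
```

```bash
python3 - <<'E'
from h import *
p=look(False); face(p,False)
E
```

```text
n [0.02 0.01 1.  ] tilt 1.1 460 x/y/z [[-28.0, -254.0, 39.0], [29.0, -111.0, 45.0]] orange 2 ee [ 0.4339 -0.3553  0.0565] F [-3.1 -1.8 -0.2]
green 866 339 [-0.07  0.   -1.  ] elev of normal 85.9
orange 16 10 [-0.24  0.07 -0.97] elev of normal 75.5
```

Emit:
{"op": "step_arm", "data": {"plan": [{"dx": -0.03,"dy": 0,"dz": 0.03,"rx": 0,"ry": 0,"rz": 0,"claw": 1},{"dx": -0.15,"dy": 0,"dz": 0,"rx": 0,"ry": 0,"rz": 0,"claw": 1},{"dx": -0.3,"dy": 0,"dz": 0,"rx": 0,"ry": 0,"rz": 0,"claw": 1},{"dx": 0,"dy": 0,"dz": -0.4,"rx": 0,"ry": 0,"rz": 0,"claw": 1},{"dx": 0,"dy": 0,"dz": -0.4,"rx": 0,"ry": 0,"rz": 0,"claw": 1},{"dx": 0,"dy": 0,"dz": -0.4,"rx": 0,"ry": 0,"rz": 0,"claw": 1},{"dx": 0,"dy": 0,"dz": 0,"rx": 0,"ry": 0,"rz": 0,"claw": 1}]}}

```text
time_s: 14.55
ee_pos: [0.3883, -0.358, 0.1798]
eef_rot: [3.135, -0.007, 0.027]
force: [0.2, -0.8, -1.4]
grip_width: 0.0006
grip_force: 0.0
```

```bash
cat >> h.py <<'E'
def where():
  for n in("scene","top"):
    w,g=racks(viewer.camera(n)); b=np.array([np.cos(.0275),np.sin(.0275)])
    k,lab,st,_=cv2.connectedComponentsWithStats((g&(w[...,2]>.033)&(w[...,2]<.06)).astype(np.uint8))
    for i in range(1,k):
        if st[i,4]<60: continue
        q=w[lab==i]; r=cv2.minAreaRect((q[:,:2]*1000).astype(np.float32)); d=np.array(r[0])-[466.1,-175.8]
        print(n,"world",np.round(r[0],1),"board x,y",round(d@b,1),round(d@[-b[1],b[0]],1),np.round(r[1],1),round(r[2],1),np.round(np.percentile(q[:,2],[5,50,95])*1e3))
E
python3 - <<'E'
from h import *
print(np.round(telemetry.get_obs()["ee_pos"],4)); where()
for n in("scene","top"):
  w=cloud(viewer.camera(n)); m=(w[...,2]>.08)&(w[...,0]>.5)&(w[...,1]<-.09)&(w[...,1]>-.2)&(w[...,0]<.62); q=w[m]
  if len(q): print("box",len(q),np.round(np.percentile(q,[1,50,99],axis=0),3).tolist())
  m=(w[...,2]>.08)&(w[...,0]>.53)&(w[...,1]<.12)&(w[...,1]>-.05)&(w[...,0]<.68)&(w[...,2]<.25); q=w[m]; print("wash",np.round(np.percentile(q,[2,98],axis=0),3).tolist())
E
```

```text
[ 0.3883 -0.358   0.1798]
scene world [460.1  -2.3] board x,y -1.2 173.6 [ 60.6 147.7] 1.5 [34. 40. 43.]
scene world [ 469.8 -356.5] board x,y -1.2 -180.7 [ 61.4 149.6] 1.5 [34. 40. 43.]
top world [ 471.7 -352.7] board x,y 0.7 -177.0 [ 62.6 150.5] 2.0 [35. 39. 43.]
top world [462.    1.6] board x,y 0.8 177.4 [ 61.8 148.4] 1.9 [35. 39. 43.]
box 110 [[0.521, -0.164, 0.081], [0.533, -0.142, 0.096], [0.545, -0.109, 0.122]]
wash [[0.597, -0.004, 0.081], [0.644, 0.046, 0.155]]
box 1762 [[0.521, -0.199, 0.084], [0.57, -0.14, 0.145], [0.619, -0.091, 0.15]]
wash [[0.597, -0.049, 0.084], [0.677, 0.061, 0.179]]
```

Emit:
{"op": "step_arm", "data": {"plan": [{"dx": 0.08,"dy": -0.43,"dz": 0,"rx": 0,"ry": 0,"rz": 0,"claw": 1},{"dx": 0.08,"dy": -0.43,"dz": 0,"rx": 0,"ry": 0,"rz": 0,"claw": 1},{"dx": 0.08,"dy": -0.43,"dz": 0,"rx": 0,"ry": 0,"rz": 0,"claw": 1},{"dx": 0.08,"dy": -0.43,"dz": 0,"rx": 0,"ry": 0,"rz": 0,"claw": 1},{"dx": 0.08,"dy": -0.43,"dz": 0,"rx": 0,"ry": 0,"rz": 0,"claw": 1},{"dx": 0.08,"dy": -0.43,"dz": 0,"rx": 0,"ry": 0,"rz": 0,"claw": 1},{"dx": 0.08,"dy": -0.43,"dz": 0,"rx": 0,"ry": 0,"rz": 0,"claw": 1},{"dx": 0.08,"dy": -0.43,"dz": 0,"rx": 0,"ry": 0,"rz": 0,"claw": 1},{"dx": 0.08,"dy": -0.43,"dz": 0,"rx": 0,"ry": 0,"rz": 0,"claw": 1},{"dx": 0.08,"dy": -0.43,"dz": 0,"rx": 0,"ry": 0,"rz": 0,"claw": 1}]}}

```text
time_s: 15.75
ee_pos: [0.4543, 0.0773, 0.173]
eef_rot: [-3.142, 0.002, 0.027]
force: [-0.4, 0.8, 0.6]
grip_width: 0.0008
grip_force: 0.0
```

Emit:
{"op": "step_arm", "data": {"plan": [{"dx": 0,"dy": -0.4,"dz": 0,"rx": 0,"ry": 0,"rz": 0,"claw": 1},{"dx": 0,"dy": 0,"dz": 0,"rx": 0,"ry": 0,"rz": 0,"claw": 1},{"dx": 0,"dy": 0,"dz": 0,"rx": 0,"ry": 0,"rz": 0,"claw": 1}]}}

```text
time_s: 16.05
ee_pos: [0.4532, 0.1157, 0.173]
eef_rot: [3.141, 0.002, 0.029]
force: [-0.4, -0.6, -0.3]
grip_width: 0.0006
grip_force: 0.0
```

Emit:
{"op": "step_arm", "data": {"plan": [{"dx": 0,"dy": 0,"dz": 0.4,"rx": 0,"ry": 0,"rz": 0,"claw": 1},{"dx": 0,"dy": 0,"dz": 0.4,"rx": 0,"ry": 0,"rz": 0,"claw": 1},{"dx": 0,"dy": 0,"dz": 0.4,"rx": 0,"ry": 0,"rz": 0,"claw": 1},{"dx": 0,"dy": 0,"dz": 0.1,"rx": 0,"ry": 0,"rz": 0,"claw": 1},{"dx": 0,"dy": 0,"dz": 0,"rx": 0,"ry": 0,"rz": 0,"claw": 1},{"dx": 0,"dy": 0.1,"dz": 0,"rx": 0,"ry": 0,"rz": 0,"claw": 1},{"dx": 0,"dy": 0.1,"dz": 0,"rx": 0,"ry": 0,"rz": 0,"claw": 1},{"dx": 0,"dy": 0.1,"dz": 0,"rx": 0,"ry": 0,"rz": 0,"claw": 1},{"dx": 0,"dy": 0.1,"dz": 0,"rx": 0,"ry": 0,"rz": 0,"claw": 1}]}}

```text
time_s: 16.95
ee_pos: [0.4554, 0.0745, 0.0451]
eef_rot: [-3.141, -0.002, 0.027]
force: [0.5, 3.0, 1.0]
grip_width: 0.0002
grip_force: 1.4
```

```bash
python3 - <<'E'
from h import *
where()
E
```

```text
scene world [461.1 -17.2] board x,y -0.6 158.7 [ 62.2 148.8] 2.2 [34. 40. 43.]
scene world [ 470.  -356.4] board x,y -1.0 -180.6 [ 61.7 149.6] 1.3 [34. 40. 43.]
top world [ 471.8 -352.9] board x,y 0.8 -177.1 [ 62.5 150.5] 1.3 [35. 39. 42.]
top world [463.4 -33.5] board x,y 1.2 142.3 [ 62.2 108.7] 1.6 [35. 39. 42.]
```

Emit:
{"op": "step_arm", "data": {"plan": [{"dx": 0,"dy": 0.15,"dz": 0,"rx": 0,"ry": 0,"rz": 0,"claw": 1},{"dx": 0,"dy": 0.15,"dz": 0,"rx": 0,"ry": 0,"rz": 0,"claw": 1},{"dx": 0,"dy": 0.15,"dz": 0,"rx": 0,"ry": 0,"rz": 0,"claw": 1},{"dx": 0,"dy": 0.15,"dz": 0,"rx": 0,"ry": 0,"rz": 0,"claw": 1},{"dx": 0,"dy": 0.15,"dz": 0,"rx": 0,"ry": 0,"rz": 0,"claw": 1},{"dx": 0,"dy": 0.15,"dz": 0,"rx": 0,"ry": 0,"rz": 0,"claw": 1},{"dx": 0,"dy": 0.15,"dz": 0,"rx": 0,"ry": 0,"rz": 0,"claw": 1},{"dx": 0,"dy": 0.15,"dz": 0,"rx": 0,"ry": 0,"rz": 0,"claw": 1}]}}

```text
time_s: 17.85
ee_pos: [0.4581, -0.0451, 0.0443]
eef_rot: [-3.141, -0.0, 0.027]
force: [0.7, 3.4, 1.9]
grip_width: 0.0004
grip_force: 1.4
```

```bash
python3 - <<'E'
from h import *
where()
E
```

```text
scene world [ 464.2 -134.5] board x,y -0.8 41.3 [ 60.6 150.3] 1.3 [34. 40. 43.]
scene world [ 470.2 -355.8] board x,y -0.9 -180.0 [ 60.9 149.7] 1.5 [34. 40. 42.]
top world [ 471.5 -352.9] board x,y 0.6 -177.2 [ 62.  150.4] 1.4 [35. 39. 43.]
top world [ 466.6 -164.3] board x,y 0.8 11.5 [62.4 88.4] 1.6 [35. 39. 43.]
```

Emit:
{"op": "step_arm", "data": {"plan": [{"dx": 0,"dy": 0.12,"dz": 0,"rx": 0,"ry": 0,"rz": 0,"claw": 1},{"dx": 0,"dy": 0.12,"dz": 0,"rx": 0,"ry": 0,"rz": 0,"claw": 1},{"dx": 0,"dy": 0.1,"dz": 0,"rx": 0,"ry": 0,"rz": 0,"claw": 1},{"dx": 0,"dy": 0.08,"dz": 0,"rx": 0,"ry": 0,"rz": 0,"claw": 1},{"dx": 0,"dy": -0.1,"dz": 0,"rx": 0,"ry": 0,"rz": 0,"claw": 1},{"dx": 0,"dy": -0.3,"dz": 0,"rx": 0,"ry": 0,"rz": 0,"claw": 1},{"dx": 0,"dy": 0,"dz": -0.4,"rx": 0,"ry": 0,"rz": 0,"claw": 1},{"dx": 0,"dy": -0.4,"dz": -0.4,"rx": 0,"ry": 0,"rz": 0,"claw": 1},{"dx": 0,"dy": -0.4,"dz": -0.4,"rx": 0,"ry": 0,"rz": 0,"claw": 1},{"dx": -0.2,"dy": -0.4,"dz": 0,"rx": 0,"ry": 0,"rz": 0,"claw": 1}]}}

```text
time_s: 18.95
ee_pos: [0.4373, 0.0653, 0.159]
eef_rot: [-3.141, -0.008, 0.026]
force: [1.1, 0.9, -0.5]
grip_width: 0.0005
grip_force: 0.0
```

```bash
python3 - <<'E'
from h import *
where(); p=viewer.camera("scene"); save(p,"end")
E
```

```text
scene world [ 465.6 -180. ] board x,y -0.7 -4.2 [ 61.4 147.6] 1.7 [34. 40. 43.]
scene world [ 470.  -356.7] board x,y -1.1 -181.0 [ 61.1 150.1] 1.4 [34. 40. 43.]
top world [ 471.5 -353.2] board x,y 0.5 -177.4 [ 61.8 150.9] 1.4 [35. 39. 42.]
top world [ 467.  -174.3] board x,y 1.0 1.5 [ 62.5 149. ] 1.9 [35. 39. 43.]
```

View pics/end.png

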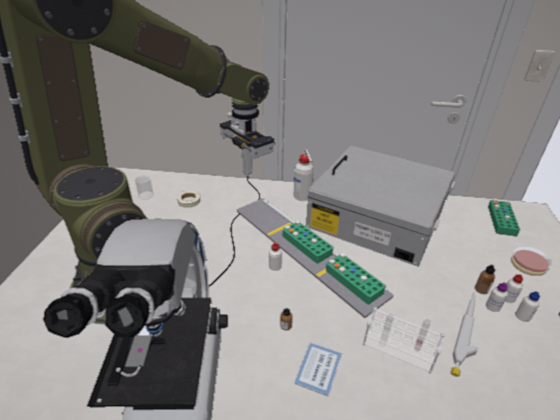

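The stamped rack sits centred between the yellow lines at (308,242) and the other rack is in its original place at (355,278). The bottle (275,257), tape and wash bottle look undisturbed, and the arm is clear, so I'm handing in.

```bash
python3 -c "
from station import hand_in
print(hand_in())"
```

```text
the job is handed in; nothing more can be done
None
```

I tipped both racks past 46° in order (left reached about 70°, over the 60° asked, right about 59°) and let them down flat. I then pushed the stamped left rack to within about 5 mm of the lane centre, left the other rack in place, and handed in at about 19 s; the hand-in gave no verdict.

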